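# Prime the oil mister and turn the potato dish to its nozzle

### The arm

A 7-joint arm with a two-finger parallel gripper is mounted at the origin on a cart in front of the work surface, level with it; the furniture and walls round the work are solid. World frame = base frame: x ahead of the robot, y to its left, z up, the work surface at z = 0. Lengths are in m, angles in rad, forces in N, time in s.
With the tool pointing down it reaches from about 0.4 to 0.9 m from the base axis. Payload 5.5 kg.
Tool frame: the origin (TCP) lies midway between the tips of the shut fingers; the grasp point (between the pads) lies robot.pinch_z behind it (robot.pinch_z is the distance from the TCP to the grasp point, in m); z points along the fingers, y is the line along which they close (so a half turn about z gives the same grasp; the last joint's range is limited). The gripper opens to 85 mm and grips with 20 to 120 N. Pads are 22 mm wide; open, the fingers measure 114 mm over their backs; the gripper's body (76 mm by 85 mm) begins 54 mm behind the grasp point. The pads swing forward as they close: fully open they stand 13 mm farther back than shut.
Start: joints at [1.417, 0.501, -0.427, 1.55, 0.221, 1.138, -0.21], TCP at [0.263, -0.594, 0.231] pointing down, gripper open.
Joint ranges: [-2.88, 2.88], [-0.31, 2.03], [-1.54, 1.56], [0.2, 2.42], [-1.41, 4.55], [0.19, 2.02], [-2.57, 2.57]. Speed limits (rad/s): [2.57, 2.57, 3.14, 3.14, 3.14, 3.14, 3.14].

### API

Orientations are given as a unit quaternion [w, x, y, z].
In Python, from rig import robot gives the robot as it stands. Calls block until the motion is done:
- robot.goto(position, orientation): joint-space move of the TCP to a pose.
- robot.move_straight(position, velocity=0.15, rotation=None): straight line of the TCP; rotation=None keeps the orientation; velocity is the mean speed in m/s.
- robot.goto_joints(angles): joint-space move.
- robot.move_gripper(opening): finger opening in m; the grip force is fixed at half the most; returns when the fingers have stopped.
- robot.dwell(seconds).
- robot.inverse_kinematics(position, orientation): joint angles nearest the present ones, or None.
- robot.get_obs(): the state.
- robot.grab_frame(name): name is "scene" or "top" or "wrist"; returns the picture (384x512x3 uint8, blue, green, red); there is no depth.
- robot.get_calibration(name): a dict with "mtx" (3x3 intrinsics, pixels), "eye" and "attitude" of the camera in the world. Camera axes: x right, y down, z forward; pixel columns grow to the right and rows downward; lengths in m; the calibration is good to about 2 mm. A picture is of the moment at which its call begins: read the wrist's pose just before it. get_calibration takes no time and is no camera call; for the wrist camera it gives the pose at the moment of the call.
A pose or a line that the arm cannot do raises robot.PlanningError and nothing moves.
- robot.sign_off(): hands the job in; it is judged then, once.
Trained networks look in the newest picture that a camera, given by its name, has taken for a name from the list of things; names that differ only in an ending like _2 or _b are one class to them, and where a whole thing is asked for, a point or a joint stands for the part that bears it (a point fixed in the world has none). Each returns a list of dicts, best first, with "p" (0 to 1); they miss things now and then, are a little off and sometimes report something else, mostly with a low value. They report only what shows in the picture. A call takes as long as a camera call. They do not tell look-alikes from the thing itself.
- robot.silhouettes(camera, query): "pixels" (384x512 bool, what is visible of it).
- robot.landmark_of(camera, query): "xyz" ([x, y, z] in m, in world coordinates, good to about 4 mm: a listed point, or the origin of a listed thing).
The state is a dict: "time_s": time; "q": joint angles; "qd": joint speeds; "effort": joint torques, N m; "ee_pos": TCP position; "ee_rot": TCP orientation; "wrist_force": force on the tool from outside, world axes, zero at the start; "wrist_torque": the same for the moment, N m; "finger_gap": finger opening in m; "grip_force": force on a finger pad.
Only numpy, scipy, OpenCV 4.12 (cv2) and the standard library are available. Lean on these libraries where they do the work, as an engineer would, in place of code of your own. Each camera call takes 0.05 s, during which the arm holds its last target. There are 200 camera calls.

### The job

Get the potato ready for oiling: prime the oil mister by pressing its cap all the way down and letting it spring back up. Then lift the dish by its arched handle to about 8 cm above the worktop, and only then turn it a quarter turn (either way round) so that the arch stands square across the nozzle's line of spray, keeping it level and in front of the nozzle with the untouched potato resting in the middle. Finish holding the dish still in the air there, without putting it down; leave the other things where they are.

Things in the scene. Friction and masses are not known exactly. Their poses are not given: they have to be found in the camera images.
- mister: Oil mister: upright bare aluminium bottle, 56 mm across, on a black rubber foot (80 mm across) fixed to the worktop; a black sprung cap on top. Origin: centre of its underside. Its x axis (horizontal) is the line of spray, from the bottle towards the dish; z up.
- mister_cap (a joint): The mister's black round cap (32 mm across, 22 mm high, small grey nozzle on its side): 0 m up, 0.008 m fully down, spring return, about 1.5 N to start and 5.5 N fully down. It counts as pressed beyond 0.006 m and as back up below 0.0015 m.
- cap_top (a point): Centre of the cap's top face, 112 mm above the worktop when up; moves with the cap.
- dish: Shallow round dark steel dish, 132 mm across and 24 mm high, with a fixed arched handle over it, 108 to 114 mm high; about 0.22 kg. The inside is a shallow cone (15 degrees, steeper outside) round a small flat middle. Origin: centre of its underside. Its x axis lies along the arch (legs at x = +66 and -66 mm), z up. At the start the arch points roughly along the line of spray.
- dish_grip (a point): Centre of the wooden grip at the top of the arch: a bar 64 mm long (along the dish's x), 16 mm wide (along the dish's y), 18 mm high, 105 mm above the dish's underside.
- potato: Small round potato: a hard tan ball, 40 mm across, about 40 g, lying loose in the middle of the dish, its top about 44 mm above the dish's underside. This is its lowest point at the start and turns as it rolls: use the point.
- potato_center (a point): Centre of the potato, 24 mm above the dish's underside when it lies in the middle.
- pepper_mill: Bystander: wooden pepper mill, 58 mm across, 170 mm high, behind the work. Origin: centre of its underside.
- spice_jar: Bystander: small glass spice jar with a screw lid, 46 mm across, 106 mm high, behind the work. Origin: centre of its underside.
- fish_tin: Bystander: flat fish tin, 63 x 105 x 23 mm, left of the work. Origin: centre of its underside.
Not all that is in view belongs to the job. There is more than one size of the mister; the one meant has the size given above.

How it is judged:
By the outcome, as a careful person would: the job done as asked, in the order asked, and still so for the second after the job is handed in, while the arm keeps its last pose, push and grip.
It also fails if it takes over 45 s, if anything falls off the work surface, if the arm or the gripper's body presses on something with over 40 N, if the wrist force passes 120 N, or if a joint passes its speed limit or range.

## Working session

There is one attempt and no reset: what is moved stays moved. The work goes in short steps, each a Python script; the robot and the scene stay as the last script left them, time stands still between calls to the robot, and variables do not carry over. Pictures are saved under pics/ and viewed, at most 10 in all, crops included, and the job is handed in when it is done.

```bash
mkdir -p pics; python3 - <<'E'
from rig import robot
import cv2, numpy as np
for c in ("scene","top"):
    f=robot.grab_frame(c); cv2.imwrite(f"pics/{c}0.png",f)
    for q in ("mister","cap_top","dish","dish_grip","potato_center","pepper_mill","spice_jar","fish_tin"):
        print(c,q,[(np.round(d["xyz"],3).tolist(),round(d["p"],2)) for d in robot.landmark_of(c,q)][:4])
    K=robot.get_calibration(c); print(K["eye"],K["attitude"],K["mtx"])
o=robot.get_obs(); print(o["time_s"],o["ee_rot"],robot.pinch_z,o["wrist_force"])
E
ls
```

```text
scene mister [([0.482, 0.077, -0.003], 0.76), ([0.509, -0.375, 0.003], 0.66)]
scene cap_top [([0.51, -0.374, 0.162], 0.68), ([0.479, 0.072, 0.11], 0.45)]
scene dish [([0.477, -0.165, 0.002], 0.73)]
scene dish_grip [([0.473, -0.162, 0.105], 0.62), ([0.495, 0.294, 0.001], 0.29)]
scene potato_center [([0.47, -0.166, 0.026], 0.73)]
scene pepper_mill [([0.751, 0.151, -0.0], 0.94)]
scene spice_jar [([0.744, -0.066, -0.001], 0.85)]
scene fish_tin [([0.498, 0.293, 0.002], 0.58)]
[-0.01939993  0.54265076  0.66361619] [ 0.18593779 -0.35896882  0.80941899 -0.42592185] [[359.83805863   0.         257.21060355]
 [  0.         359.83805863 193.18176429]
 [  0.           0.           1.        ]]
top mister [([0.512, -0.376, -0.0], 0.86), ([0.477, 0.075, -0.0], 0.6)]
top cap_top [([0.51, -0.375, 0.164], 0.53), ([0.479, 0.071, 0.111], 0.47), ([0.747, -0.067, -0.001], 0.46)]
top dish [([0.479, -0.164, 0.001], 0.9)]
top dish_grip [([0.474, -0.165, 0.105], 0.58)]
top potato_center [([0.747, -0.069, -0.004], 0.71), ([0.473, -0.164, 0.025], 0.43)]
top pepper_mill [([0.745, 0.147, -0.003], 0.74)]
top spice_jar [([0.479, 0.076, 0.001], 0.64), ([0.746, -0.069, -0.001], 0.54)]
top fish_tin [([0.494, 0.294, 0.002], 0.66)]
[ 0.27282167 -0.01755117  1.64872741] [ 0.07386073 -0.68012901  0.72502745 -0.07939971] [[495.87628842   0.         255.38623573]
 [  0.         495.87628842 189.2167882 ]
 [  0.           0.           1.        ]]
0.9 [3.97726109e-05 9.78360820e-01 2.06906025e-01 2.72882120e-05] 0.0187 [0.2422362  0.42059949 0.115906  ]
pics
```

View pics/scene0.png

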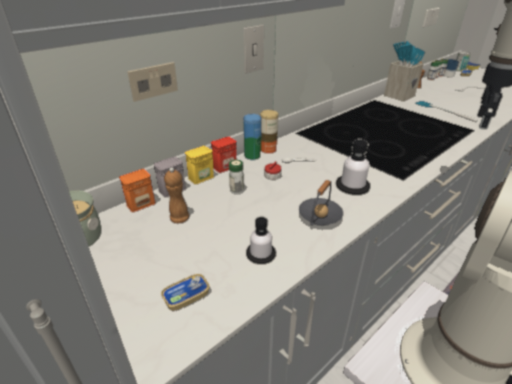

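View pics/top0.png

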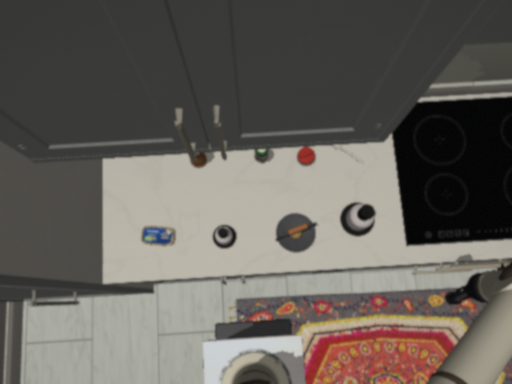

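The candidates for the mister are the small bottle at scene px (261,240), cap about 0.11 m high, and the large bottle at (355,165), cap about 0.163 m high. I choose the small one. The dish is at (321,212), with its arch roughly along the line of spray. Next is a close look with the wrist camera.

```bash
cat > h.py <<'E'
from rig import robot
import cv2, numpy as np
def down(yaw): # tool x axis heading=yaw
    return np.array([0,np.cos(yaw/2),np.sin(yaw/2),0])
def proj(c,P,K=None):
    from scipy.spatial.transform import Rotation as R
    K=K or robot.get_calibration(c)
    a=np.array(K["attitude"]); r=R.from_quat(a[[1,2,3,0]]).as_matrix()
    p=(np.atleast_2d(P)-K["eye"])@r; p=p@np.array(K["mtx"]).T
    return p[:,:2]/p[:,2:]
def unproj(c,uv,z,K=None):
    from scipy.spatial.transform import Rotation as R
    K=K or robot.get_calibration(c)
    a=np.array(K["attitude"]); r=R.from_quat(a[[1,2,3,0]]).as_matrix()
    d=np.c_[np.atleast_2d(uv),np.ones(len(np.atleast_2d(uv)))]@np.linalg.inv(K["mtx"]).T@r.T
    return K["eye"]+d*((z-K["eye"][2])/d[:,2])[:,None]
E
python3 - <<'E'
from h import *
p=robot.get_obs()["ee_pos"]
robot.move_straight([p[0],p[1],0.34],velocity=.25)
for y in (0,1.57,-1.57,3.14):
    for P in ([.475,-.05,.36],[.479,.074,.112],[.475,-.164,.09],[.475,-.164,.18]):
        s=robot.inverse_kinematics(P,down(y)); print(y,P,None if s is None else np.round(s,2))
E
```

```text
0 [0.475, -0.05, 0.36] [ 1.    0.13 -1.03  1.78  0.11  1.3  -1.63]
0 [0.479, 0.074, 0.112] [ 0.57  0.53 -0.96  2.05  0.57  0.86 -2.29]
0 [0.475, -0.164, 0.09] [ 0.78  0.48 -0.6   2.02  0.39  0.75 -1.64]
0 [0.475, -0.164, 0.18] [ 0.87  0.35 -0.7   1.96  0.28  0.93 -1.54]
1.57 [0.475, -0.05, 0.36] [ 1.12  0.16 -1.18  1.78  0.16  1.3  -0.09]
1.57 [0.479, 0.074, 0.112] [ 0.73  0.69 -1.21  2.04  0.79  0.99 -0.9 ]
1.57 [0.475, -0.164, 0.09] [ 0.93  0.54 -0.8   2.02  0.54  0.8  -0.19]
1.57 [0.475, -0.164, 0.18] [ 1.01  0.4  -0.89  1.95  0.38  0.96 -0.06]
-1.57 [0.475, -0.05, 0.36] None
-1.57 [0.479, 0.074, 0.112] [-1.14  0.72  1.25  2.1  -0.86  0.98 -2.56]
-1.57 [0.475, -0.164, 0.09] [-0.15  0.45  0.52  2.05 -0.33  0.72 -2.56]
-1.57 [0.475, -0.164, 0.18] [-0.53  0.42  1.01  2.   -0.44  0.95 -2.44]
3.14 [0.475, -0.05, 0.36] [ 1.15  0.18 -1.22  1.78  0.17  1.31  1.46]
3.14 [0.479, 0.074, 0.112] [ 0.75  0.74 -1.27  2.04  0.84  1.03  0.63]
3.14 [0.475, -0.164, 0.09] [ 1.    0.58 -0.9   2.02  0.61  0.84  1.32]
3.14 [0.475, -0.164, 0.18] [ 1.13  0.47 -1.06  1.95  0.49  1.    1.41]
```

```bash
python3 - <<'E'
from h import *
robot.goto([.475,-.03,.36],down(1.57))
K=robot.get_calibration("wrist");f=robot.grab_frame("wrist"); cv2.imwrite("pics/w1.png",f)
print(K, robot.get_obs()["time_s"])
for q in ("mister","cap_top","dish","dish_grip","potato_center"):
    print(q,[(np.round(d["xyz"],3).tolist(),round(d["p"],2)) for d in robot.landmark_of("wrist",q)][:3])
for q in ("cap_top","dish","dish_grip"):
    L=robot.silhouettes("wrist",q)
    for d in L[:2]: print(q,d["p"],d["pixels"].sum(),np.argwhere(d["pixels"]).mean(0)[::-1])
E
```

```text
{'mtx': array([[332.85442041,   0.        , 262.55611118],
       [  0.        , 332.85442041, 190.17699972],
       [  0.        ,   0.        ,   1.        ]]), 'eye': array([0.47565467, 0.03446643, 0.5037728 ]), 'attitude': array([ 1.31382579e-01,  9.91328328e-01, -2.53054228e-03, -6.01002556e-04])} 3.6917
mister [([0.479, 0.072, 0.006], 0.81), ([0.51, -0.374, -0.003], 0.77)]
cap_top [([0.477, 0.071, 0.108], 0.78)]
dish [([0.475, -0.164, 0.0], 0.72)]
dish_grip [([0.479, -0.163, 0.103], 0.68)]
potato_center [([0.479, -0.165, 0.022], 0.55), ([0.478, 0.065, 0.108], 0.36)]
cap_top 0.57 730 [265.53972603  65.89452055]
dish 0.78 5128 [263.12695008 233.74219969]
dish_grip 0.66 5286 [263.29360575 234.12902005]
```

View pics/w1.png

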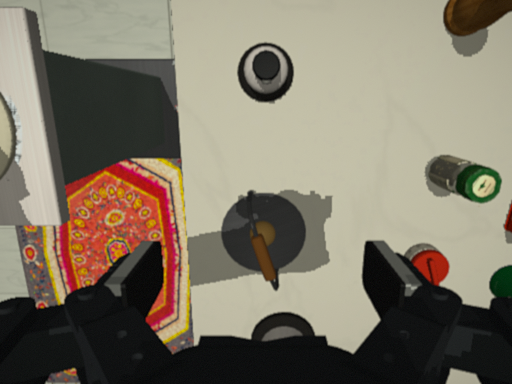

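The wrist picture shows the small mister at (266,72), with a grey nozzle facing the dish. The dish is at (263,233), and its arch runs from (251,193) to (275,288). Next I'll crop the cap and segment the wooden grip.

```bash
python3 - <<'E'
from h import *
f=cv2.imread("pics/w1.png")
a=cv2.resize(f[35:110,225:310],None,fx=8,fy=8,interpolation=cv2.INTER_CUBIC)[:, :680]
b=cv2.resize(f[185:295,215:312],None,fx=5.4,fy=5.4,interpolation=cv2.INTER_CUBIC)
o=np.zeros((600,800,3),np.uint8);a=cv2.resize(a,(400,353));o[:353,:400]=a;b=cv2.resize(b,(400,454));o[:454,400:]=b
cv2.imwrite("pics/crop.png",o)
hsv=cv2.cvtColor(f,cv2.COLOR_BGR2HSV)
m=((hsv[...,0]<14)&(hsv[...,1]>120)&(hsv[...,2]>50)).astype(np.uint8); m[:, :235]=0;m[:,300:]=0;m[:225]=0;m[300:]=0
n,l,s,c=cv2.connectedComponentsWithStats(m);print(s[1:],c[1:])
k=1+s[1:,4].argmax();pts=np.argwhere(l==k)[:,::-1]
r=cv2.minAreaRect(pts.astype(np.float32));bx=cv2.boxPoints(r);print(r)
K={'mtx':np.array([[332.85442041,0,262.55611118],[0,332.85442041,190.17699972],[0,0,1.]]),'eye':np.array([0.47565467,0.03446643,0.5037728]),'attitude':np.array([1.31382579e-01,9.91328328e-01,-2.53054228e-03,-6.01002556e-04])}
w=unproj("wrist",pts,.114,K)[:,:2];mu=w.mean(0);u,sv,vt=np.linalg.svd(w-mu,full_matrices=False)
t=(w-mu)@vt.T; print(mu,vt,np.degrees(np.arctan2(vt[0,1],vt[0,0])),t.min(0),t.max(0))
hit=np.array([[251,193],[275,286]]);print(unproj("wrist",hit,.02,K))
print(proj("w",[[.478,.073,.112],[.478,.073,.09],[.476,-.164,0]],K))
E
```

```text
[[257 235   2   2   2]
 [251 241   1   1   1]
 [253 247   1   1   1]
 [267 249   1   1   1]
 [255 253   1   1   1]
 [268 252   1   2   2]
 [269 255   1   1   1]
 [257 259   1   1   1]
 [270 259   1   1   1]
 [271 261   1   1   1]
 [258 262   1   1   1]
 [274 269   1   1   1]] [[257.5 235.5]
 [251.  241. ]
 [253.  247. ]
 [267.  249. ]
 [255.  253. ]
 [268.  252.5]
 [269.  255. ]
 [257.  259. ]
 [270.  259. ]
 [271.  261. ]
 [258.  262. ]
 [274.  269. ]]
((257.5, 235.5), (1.4142135381698608, 0.0), 135.0)
[ 0.46823273 -0.12976961] [[-0.6862655  -0.72735113]
 [-0.72735113  0.6862655 ]] -133.33521275212067 [-9.26391921e-04  9.27651841e-18] [9.26391921e-04 9.77117548e-18]
[[ 0.45726527 -0.10037844  0.02      ]
 [ 0.49419571 -0.25814082  0.02      ]]
[[264.68248361  64.28104607]
 [264.57641331  66.24942697]
 [263.56920481 227.52991457]]
```

View pics/crop.png

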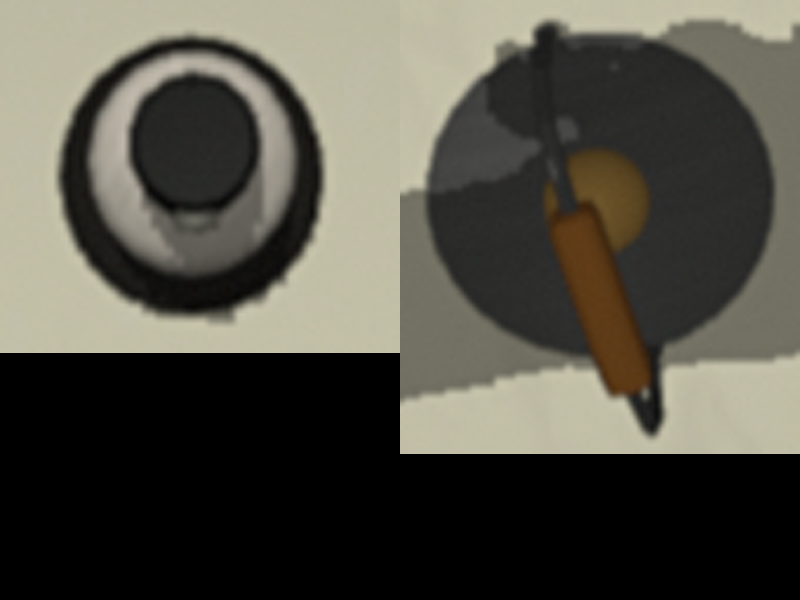

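The close crop confirms the small bottle with the wide foot, its nozzle pointing straight at the dish (about -y), and shows the grip centreline. Now I'll prime the mister.

```bash
python3 - <<'E'
from h import *
K={'mtx':np.array([[332.85442041,0,262.55611118],[0,332.85442041,190.17699972],[0,0,1.]]),'eye':np.array([0.47565467,0.03446643,0.5037728]),'attitude':np.array([1.31382579e-01,9.91328328e-01,-2.53054228e-03,-6.01002556e-04])}
a,b=unproj("",[[257.4,235.4],[270.8,280.2]],.114,K);d=b-a
print("grip",a,b,(a+b)/2,np.linalg.norm(d),np.degrees(np.arctan2(d[1],d[0])))
robot.move_gripper(0.0)
robot.goto([.478,.073,.15],down(1.57))
robot.move_straight([.478,.073,.116],velocity=.08)
f0=robot.get_obs()["wrist_force"]
for z in (.111,.108,.106,.105,.104,.1035):
    robot.move_straight([.478,.073,z],velocity=.04); o=robot.get_obs()
    df=np.array(o["wrist_force"])-f0; print(z,o["ee_pos"][2].round(4),df.round(2),o["time_s"])
    if df[2]>9: break
robot.dwell(.2);o=robot.get_obs();print(o["ee_pos"],o["wrist_force"]-f0)
robot.grab_frame("wrist")
robot.move_straight([.478,.073,.17],velocity=.1);robot.dwell(.2)
f=robot.grab_frame("scene"); 
o=robot.get_obs();print(o["wrist_force"]-f0,o["time_s"])
E
```

```text
grip [ 0.46810833 -0.12963333  0.114     ] [ 0.48505941 -0.19273697  0.114     ] [ 0.47658387 -0.16118515  0.114     ] 0.06534070666861594 -74.96399516876001
0.111 0.1114 [-0.25 -1.03  3.57] 6.6417
0.108 0.1083 [0.5  0.01 4.19] 6.8917
0.106 0.1063 [1.52 1.48 4.3 ] 7.1417
0.105 0.1058 [-1.39 -0.84 10.03] 7.3917
[0.47856282 0.07333466 0.10580089] [-0.82374063 -0.72680354 10.79799184]
[-0.60068316 -1.28339892  0.06834703] 8.6917
```

The stop was felt: force jumped to about 10.8 N at full depth, and the cap was then released. Now I'll grasp the grip bar.

```bash
python3 - <<'E'
from h import *
Y=np.radians(105); P=[.476,-.1625]; z=.105-robot.pinch_z
robot.move_straight([.478,.073,.24],velocity=.2)
robot.goto(P+[.24],down(Y))
robot.move_gripper(.05)
robot.move_straight(P+[z+.005],velocity=.1)
f0=robot.get_obs()["wrist_force"]
K=robot.get_calibration("wrist")
robot.grab_frame("scene");
print([(np.round(d["xyz"],3),d["p"]) for d in robot.landmark_of("scene","mister_cap")][:2])
robot.move_straight(P+[z],velocity=.05)
for g in (.036,.028,.022): robot.move_gripper(g)
cv2.imwrite("pics/w2.png",robot.grab_frame("wrist"))
o=robot.get_obs();print(o["finger_gap"],o["grip_force"],o["wrist_force"]-f0,o["time_s"],o["ee_pos"])
E
```

```text
Traceback (most recent call last):
ValueError: it knows: cap_top, dish, dish_grip, fish_tin, mister, pepper_mill, potato, potato_center, spice_jar
```

```bash
python3 - <<'E'
from h import *
P=[.476,-.1625]; z=.105-robot.pinch_z
f0=robot.get_obs()["wrist_force"]
robot.move_straight(P+[z],velocity=.05)
for g in (.036,.028,.022): robot.move_gripper(g)
cv2.imwrite("pics/w2.png",robot.grab_frame("wrist"))
o=robot.get_obs();print(o["finger_gap"],o["grip_force"],o["wrist_force"]-f0,o["time_s"],o["ee_pos"])
E
```

```text
0.02191644300753409 0.0 [ 1.90326882  1.01022797 -0.49766999] 13.4167 [ 0.47598254 -0.16250379  0.0863055 ]
```

View pics/w2.png

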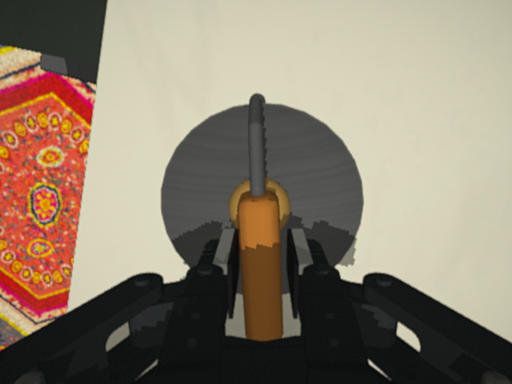

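The bar at (260,265) sits centred between the pads and aligned with them, with the potato at (259,203) in the middle. Close and lift gently.

```bash
python3 - <<'E'
from h import *
P=np.array([.476,-.1625]); z=.105-robot.pinch_z; Y=np.radians(105)
u=np.array([np.cos(Y),np.sin(Y)])
print(proj("wrist",[list(P+s*u)+[.114] for s in (-.032,-.011,.011,.032)]).round(0))
robot.move_gripper(.0); o=robot.get_obs();print(o["finger_gap"],o["grip_force"])
robot.move_straight(list(P)+[z+.08],velocity=.05); robot.dwell(.3)
cv2.imwrite("pics/w3.png",robot.grab_frame("wrist"))
o=robot.get_obs();print(o["finger_gap"],o["grip_force"],o["wrist_force"],o["wrist_torque"],o["time_s"],o["ee_pos"])
robot.grab_frame("scene")
for q in ("dish","dish_grip","potato_center"): print(q,[(np.round(d["xyz"],3),round(d["p"],2)) for d in robot.landmark_of("scene",q)][:2])
E
```

```text
[[263. 345.]
 [262. 301.]
 [262. 250.]
 [262. 197.]]
0.014850223978023488 59.92834746837616
0.015071751452389707 59.37873065471649 [ 0.16769839 -0.09715208 -1.89269758] [ 0.0133913   0.01759438 -0.02232827] 15.7333 [ 0.47597924 -0.16243717  0.16623908]
dish [(array([ 0.476, -0.161,  0.082]), 0.76), (array([ 0.478,  0.075, -0.   ]), 0.19)]
dish_grip [(array([ 0.474, -0.163,  0.186]), 0.8)]
potato_center [(array([ 0.471, -0.167,  0.106]), 0.53)]
```

View pics/w3.png

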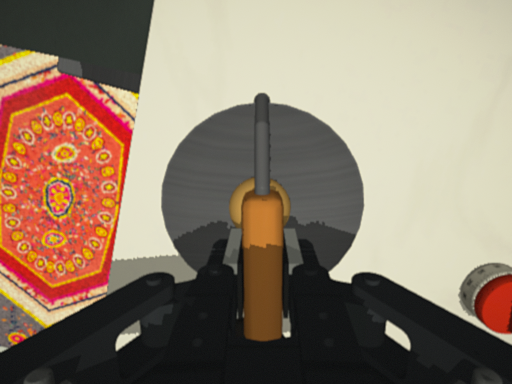

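The dish is lifted level with the potato at (259,200), still in the middle. I'll turn in place, starting with a small step to learn the timing.

```bash
python3 - <<'E'
from h import *
P=[.476,-.1625,.105-robot.pinch_z+.08]
t=robot.get_obs()["time_s"]
for a in (108,118,130,142,154,166,175,179.7):
    robot.move_straight(P,velocity=.02,rotation=down(np.radians(a)))
    o=robot.get_obs(); print(a,round(o["time_s"]-t,2),np.round(o["ee_pos"],4),np.abs(o["qd"]).max().round(2)); t=o["time_s"]
    if a==108 : robot.dwell(.1)
robot.dwell(.5)
cv2.imwrite("pics/w4.png",robot.grab_frame("wrist"))
o=robot.get_obs();print(o["ee_rot"],o["ee_pos"],o["finger_gap"],o["grip_force"],o["wrist_force"],o["time_s"])
cv2.imwrite("pics/s4.png",robot.grab_frame("scene"))
for q in ("dish","dish_grip","potato_center","mister","cap_top"): print(q,[(np.round(d["xyz"],3),round(d["p"],2)) for d in robot.landmark_of("scene",q)][:2])
E
python3 -c "
import cv2,numpy as np
cv2.imwrite('pics/c4.png',np.hstack([cv2.resize(cv2.imread('pics/w4.png'),(400,300)),cv2.resize(cv2.imread('pics/s4.png')[130:300,200:425],(400,300))]))"
```

```text
108 0.25 [ 0.476  -0.1625  0.1663] 0.01
118 0.43 [ 0.476  -0.1625  0.1662] 0.01
130 0.36 [ 0.476  -0.1624  0.1662] 0.01
142 0.36 [ 0.476  -0.1624  0.1663] 0.01
154 0.36 [ 0.476  -0.1624  0.1662] 0.0
166 0.36 [ 0.476  -0.1624  0.1662] 0.01
175 0.31 [ 0.476  -0.1624  0.1663] 0.0
179.7 0.25 [ 0.476  -0.1624  0.1663] 0.0
[1.52974677e-06 2.76655138e-03 9.99996173e-01 1.07354004e-05] [ 0.47600913 -0.1624827   0.1662963 ] 0.014853087611643936 59.37029957771301 [ 0.80459123 -0.098075   -2.75477475] 19.15
dish [(array([ 0.478, -0.166,  0.082]), 0.73)]
dish_grip [(array([ 0.472, -0.164,  0.185]), 0.55)]
potato_center [(array([ 0.47 , -0.167,  0.106]), 0.6)]
mister [(array([0.479, 0.074, 0.   ]), 0.75), (array([ 0.507, -0.375,  0.004]), 0.57)]
cap_top [(array([ 0.513, -0.377,  0.162]), 0.64), (array([0.477, 0.072, 0.112]), 0.44)]
```

View pics/c4.png

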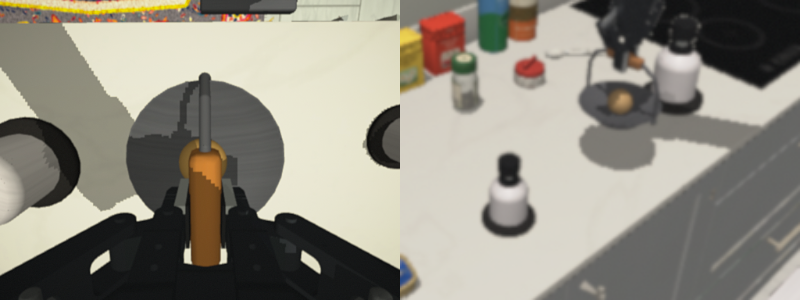

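The arch stands across the spray line and the dish is level at 8 cm. The potato is at (203,158) in the left panel, in the middle, and the cap is back up at 0.112 m.

```bash
python3 -c "
from rig import robot
robot.dwell(.5); print(robot.sign_off())"
```

```text
the job is handed in; nothing more can be done
None
```

The job is handed in at about 20 s: I pressed the mister cap to its stop and it sprang back up, then lifted the dish level to about 8 cm and turned it about 75° until the arch stood square across the spray line, where it is held still with the potato in the middle.

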